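# Open the counter bin and top it up with the last nougat bar

## Robot

A 6-joint arm with a two-finger parallel gripper is mounted at the origin on the work surface. World frame = base frame: x ahead of the robot, y to its left, z up, the work surface at z = 0. Lengths are in mm, angles in rad, forces in N, time in s.
With the tool pointing down it reaches from about 350 to 875 mm from the base axis. Payload 4.2 kg.
Tool frame: the origin (TCP) lies at the very end of the fingers, on their centre line; the grasp point (between the pads) lies 19 mm behind it; z points along the fingers, y is the line along which they close (so a half turn about z gives the same grasp; the last joint's range is limited). The gripper opens to 85 mm and grips with 20 to 120 N. Pads are 22 mm wide; open, the fingers measure 114 mm over their backs; the gripper's body (76 mm by 85 mm) begins 54 mm behind the grasp point. The pads swing forward as they close: fully open they stand 13 mm farther back than shut.
Start: joints at [1.483, 0.385, 0.008, 0, -1.194, -0.259], TCP at [212.398, 587.781, 231.312] pointing down, gripper open.
Joint ranges: [-3.14, 3.14], [-1.21, 2.06], [-1.07, 1.41], [-3.16, 2.05], [-2.99, -0.16], [-3.1, 3.1]. Speed limits (rad/s): [2.79, 2.79, 3.14, 3.14, 3.14, 3.14].

## Interface

Orientations are given as a unit quaternion [x, y, z, w].
In Python, from bench import read_state, get_image, get_calibration, job_done gives the robot as it stands.
- The arm moves only by the shell command python3 -m creep 'ROWS'. ROWS is a JSON object of lists of equal length, an entry for each row: "translation": the shift along the world's x, y, z in cm, a list of three; "delta_rot": the turn, a rotation vector about the world's x, y, z in degrees, a list of three; "hand": the finger opening in cm, from 0 to 8.54. A call has 1 to 8 rows; each row is the pose to reach, as a shift and turn from the pose commanded when the call began; what a row does not reach only later rows make up. A row lasts 1/8 s, in which the tool goes at most 62.5 mm and 10.7 degrees, less where a joint would pass 70% of its speed; a pose out of reach is approached as far as the arm can. A call with a gripper value outside its range is refused whole. The fingers move at their own pace and stop on an object; the grip force is fixed at half the most. Time passes only in rows, so rows that repeat a pose let the fingers close. It gives the time, the measured TCP pose, the force, the opening and the grip force at its end, in the units of the state.
- read_state(): the state, without advancing time (a new reading comes with each control period).
- get_image(name): name is "scene" or "top" or "wrist"; returns (picture, depth): 400x640x3 uint8, red, green, blue; 400x640 float32, mm along the optical axis (not along the pixel's ray), 0 where there is no reading.
- get_calibration(name): a dict with "intrinsics" (3x3 intrinsics, pixels), "dist" ([k1, k2, p1, p2, k3] as OpenCV has them; the pictures are not rectified), "xyz" and "attitude" of the camera in the world. Camera axes: x right, y down, z forward; pixel columns grow to the right and rows downward; lengths in mm; the calibration is good to about 2 mm. A picture is of the moment at which its call begins: read the wrist's pose just before it. get_calibration takes no time and is no camera call; for the wrist camera it gives the pose at the moment of the call.
- job_done(): hands the job in; it is judged then, once.
The state is a dict: "clock": time; "joints": joint angles; "joint_vel": joint speeds; "joint_efforts": joint torques, N m; "position": TCP position; "ee_rot": TCP orientation; "contact_force": force on the tool from outside, world axes, zero at the start; "wrist_torque": the same for the moment, N m; "gripper_width": finger opening in mm; "grasp_force": force on a finger pad.
Only numpy, scipy, OpenCV 4.12 (cv2) and the standard library are available. Lean on these libraries where they do the work, as an engineer would, in place of code of your own. Each camera call takes 0.05 s, during which the arm holds its last target. There are 200 camera calls.

## Task

Get the sweet-shop counter bin ready for opening: take the loose lid by its upright finger grip and first tip it well open, a good 20 degrees, with its other edge still resting on the bin's rim; then lift it off and lay it flat on the counter, right way up and clear of everything. Then lay the boxed nougat bar from the counter flat on the bin's floor, side by side with the two already in there and pointing the same way. Set the lid and the bar down rather than dropping them, and do not shift the bars in the bin or the other goods on the counter.

Things in the scene. Friction and masses are not known exactly. Their poses are not given: they have to be found in the camera images.
- bin: Clear plastic open-topped counter bin, 220 (its x) x 160 (its y) x 90 mm tall, fixed to the counter. Walls and floor 5 mm thick: inside 210 x 150 mm, 85 mm deep. Origin: centre of its underside on the counter, z up. Its +x end (with a blank price ticket) faces roughly away from the robot. At the start the lid sits on its rim.
- lid: Loose grey plastic lid, about 0.18 kg: plate 226 (x) x 166 (y) x 5 mm on the bin's rim, with a flange below it, 205 x 145 mm outside, 12 mm deep, 2.5 mm clear inside the bin's mouth; no latch. Axes parallel to the bin's at the start. Origin: centre of the plate's underside, 90 mm above the bin's origin when seated, 12 mm above the counter when the lid lies flat on its flange, right way up (z up).
- lid_grip (a point): Middle of the lid's upright finger grip, a straight wall 8 mm thick (lid's x), 90 mm long (lid's y) and 28 mm tall, standing on the plate along its +x edge, outer face flush with the plate's edge. The point is 109 mm along +x from the lid's origin and 19 mm above it: 14 mm above the plate and 14 mm below the grip's top.
- lid_back (a point): Middle of the lid's other (-x) edge, on the plate's underside: 113 mm along -x from the lid's origin. The lid tips about this edge: the wall it rests on has its outer face 110 mm along -x from the bin's origin.
- bar: Boxed nougat bar, a rigid cream carton with a brown band, 110 (its x) x 36 (its y) x 28 mm tall, about 90 g, lying on the counter outside the bin. Origin: centre of its underside, x along its length, z up.
- stock1: Identical bar already lying on the bin's floor, crossways (its length along the bin's y) next to the bin's -x end wall. Same origin and axes as the loose bar.
- stock2: Identical bar on the bin's floor, crossways beside stock1 on its +x side. The rest of the floor, towards the bin's +x end, is free.
- jar: Closed jar, 70 mm across and 100 mm tall, standing on the counter beyond the work. Origin: centre of its underside.
- tin: Round red tin with a brass lid, 93 mm across and 80 mm tall, standing on the counter beyond the work. Origin: centre of its underside.
- giftbox: Ribboned gift box, 80 x 100 x 40 mm, lying on the counter beyond the work. Origin: centre of its underside.
Not all that is in view belongs to the job. Leave any green or pink look-alike of the bar alone.

How it is judged (in metres and radians):
On the way, in this order (a step that is already met when the one before it is completed fails the run):
1. the lid is tipped open by at least 15 degrees, its -x edge still on the bin's rim (no more than 8 mm above it) (angle between lid's own z axis and vertical between 0.26 and 1.2 rad and z of lid_grip in the frame of bin above 0.14 m and z of lid_back in the frame of bin between 0.075 and 0.098 m and x of lid_back in the frame of bin between -0.135 and -0.09 m), for 0.2 s.
2. the lid lies flat on the counter, right way up, let go (height (world z) of lid between 0.006 and 0.017 m and angle between lid's own z axis and vertical below 0.06 rad and linear speed of lid below 0.02 m/s and contact force between the fingers and lid below 0.1 N), for 0.3 s.
At the end, for the whole second after the job is handed in: Lid flat (within 3 degrees) on the counter, right way up, clear of bin and goods. Bar flat on the bin's floor on the +x side of the two bars, lengthways across the bin within 15 degrees and within 30 mm of its middle line. All let go and at rest (height (world z) of lid between 0.006 and 0.017 m and angle between lid's own z axis and vertical below 0.06 rad and contact force between lid and giftbox below 0.1 N and contact force between lid and jar below 0.1 N and contact force between lid and tin below 0.1 N and contact force between lid and bin below 0.1 N and x of bar in the frame of bin between -0.02 and 0.09 m and y of bar in the frame of bin between -0.03 and 0.03 m and z of bar in the frame of bin between 0 and 0.01 m and angle between bar's own z axis and vertical below 0.1 rad and angle between the x axis of bar and the y axis of bin, either way round below 0.26 rad and linear speed of each of bar, lid below 0.02 m/s); the robot touches nothing.
It fails at once if a bar already in the bin is shifted more than 20 mm (distance of any of stock1, stock2 from where it was at the start of the episode above 0.02 m).
It fails at once if the jar, tin or gift box is shifted more than 20 mm (distance of any of jar, tin, giftbox from where it was at the start of the episode above 0.02 m).
It fails at once if the lid or the bar is dropped or flung (faster than 1 m/s) (linear speed of any of lid, bar above 1 m/s).
It also fails if it takes over 61 s, if anything falls off the work surface, if the arm or the gripper's body presses on something with over 40 N, if the wrist force passes 120 N, or if a joint passes its speed limit or range.

## Working session

There is one attempt and no reset: what is moved stays moved. The work goes in short steps, Python scripts to look and compute and a shell command to move; the robot and the scene stay as the last step left them, time stands still between calls to the robot, and variables do not carry over. Pictures are saved under pics/ and viewed, at most 10 in all, crops included, and the job is handed in when it is done.

```bash
mkdir -p pics; cat > h.py <<'E'
import numpy as np, cv2
from scipy.spatial.transform import Rotation as R
from bench import *
def cam(n):
    c=get_calibration(n); a=np.array(c["attitude"],float)
    M=R.from_quat(a).as_matrix() if a.size==4 else a.reshape(3,3)
    return np.array(c["intrinsics"],float),np.array(c["dist"],float),np.array(c["xyz"],float),M
def rays(c,px):
    K,d,t,M=c; p=cv2.undistortPoints(np.array(px,float).reshape(-1,1,2),K,d).reshape(-1,2)
    return np.c_[p,np.ones(len(p))]@M.T
def onplane(c,px,z):
    r=rays(c,px); return c[2]+r*((z-c[2][2])/r[:,2])[:,None]
def bydepth(c,px,dep): return c[2]+rays(c,px)*np.array(dep,float).reshape(-1,1)
def proj(c,P):
    K,d,t,M=c; return cv2.projectPoints(np.array(P,float).reshape(-1,3),M.T.copy(),-M.T@t,K,d)[0].reshape(-1,2)
def save(n,im): cv2.imwrite(f"pics/{n}.png",cv2.cvtColor(im,cv2.COLOR_RGB2BGR))
E
python3 - <<'E'
from h import *
for n in("scene","top"):
    im,d=get_image(n); save(n+"0",im); np.savez(f"{n}0.npz",im=im,d=d); c=cam(n); print(n,get_calibration(n))
print(read_state())
E
```

```text
scene {'intrinsics': array([[414.50383904,   0.        , 330.23148636],
       [  0.        , 414.50383904, 198.74716675],
       [  0.        ,   0.        ,   1.        ]]), 'dist': array([-0.09475934,  0.        ,  0.        ,  0.        ,  0.        ]), 'xyz': array([1332.23474646,  612.88087421,  805.96151983]), 'attitude': array([ 0.38451435,  0.80260301, -0.40694326, -0.20585019])}
top {'intrinsics': array([[476.02029613,   0.        , 309.07725098],
       [  0.        , 476.02029613, 198.31827659],
       [  0.        ,   0.        ,   1.        ]]), 'dist': array([-0.0578848,  0.       ,  0.       ,  0.       ,  0.       ]), 'xyz': array([ 426.82458396,  -15.55840541, 1296.14243538]), 'attitude': array([-0.69783107,  0.71546528, -0.01269494,  0.03130609])}
{'clock': 0.1, 'joints': array([ 1.48257632e+00,  3.85502552e-01,  6.75724504e-03, -4.24159259e-04,
       -1.19400202e+00, -2.58590931e-01]), 'joint_vel': array([ 0.00042605, -0.00164916,  0.00372087, -0.00091122, -0.002001  ,
       -0.0003363 ]), 'joint_efforts': array([-2.86472632e-04, -3.93320346e+01,  1.88929474e+01,  4.19791639e+00,
       -2.60056055e-03,  3.23264445e-06]), 'position': array([212.25247796, 587.30060522, 230.31670918]), 'ee_rot': array([ 9.84988920e-01, -1.72614708e-01, -1.13413025e-04,  9.88735008e-04]), 'contact_force': array([-0.42030736, -0.2656688 ,  0.24291545]), 'wrist_torque': array([-0.01570641,  0.00693912,  0.01341845]), 'grasp_force': 0.0, 'gripper_width': 85.16843599645132}
```

View pics/scene0.png

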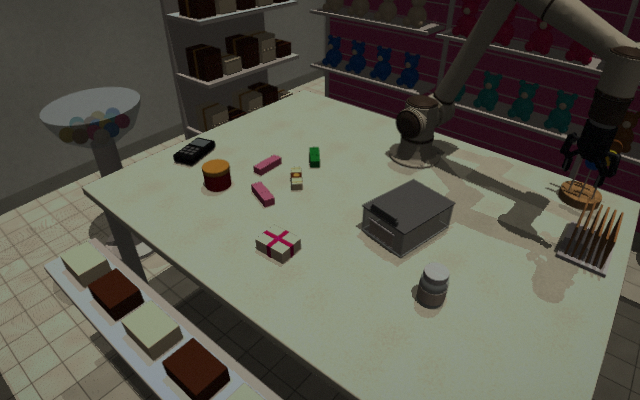

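View pics/top0.png

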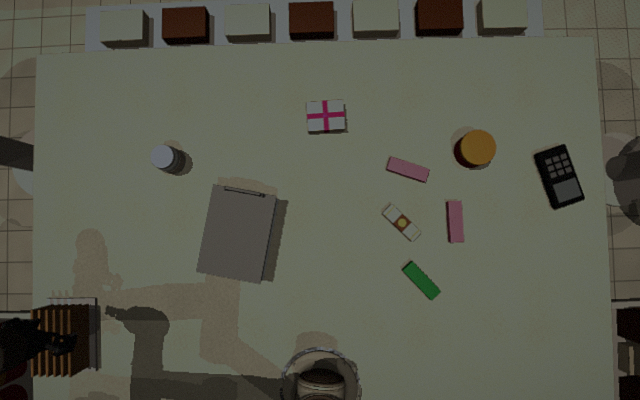

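Top view: lid on bin, centre about (238,233), with its grip at (245,190) and the +x end up. Possible bars are pink (408,169), pink (455,221), green (421,280) and cream with a brown band (402,222). I choose the cream one. The jar is at (165,158), the giftbox at (326,115) and the tin at (475,148).

```bash
python3 - <<'E'
from h import *
v,u=np.mgrid[0:400,0:640]; px=np.c_[u.ravel(),v.ravel()]
def rect(P): 
    r=cv2.minAreaRect(P.astype(np.float32)); return np.round(cv2.boxPoints(r)),np.round(r[0]),np.round(r[1])
for n in("top","scene"):
    f=np.load(n+"0.npz"); c=cam(n); P=bydepth(c,px,f["d"].ravel()).reshape(400,640,3); h=P[...,2]
    x,y=P[...,0],P[...,1]
    print(n,"counter z",np.median(h[(abs(x-650)<40)&(abs(y-100)<60)]))
    W=(x>330)&(x<950)&(y>-480)&(y<480)&(h>12)&(h<160)&(f["d"].reshape(400,640)>0)
    k,L,S,C=cv2.connectedComponentsWithStats(W.astype(np.uint8))
    for i in range(1,k):
        if S[i,4]<60: continue
        m=L==i; hh=np.percentile(h[m],90); t=m&(abs(h-np.median(h[m]))<6)
        print(C[i].round(),S[i,4],"z50/90",np.median(h[m]).round(1),hh.round(1),"rgb",np.median(f["im"][m],0),*[a.tolist() for a in rect(P[t][:,:2])])
im=np.load("top0.npz")["im"]
c=im[160:310,370:480]; c=cv2.resize(c,None,fx=4,fy=4,interpolation=2)
d=cv2.resize(im[165:295,185:290],None,fx=4,fy=4,interpolation=2)
o=np.zeros((600,860,3),np.uint8);o[:,:440]=c;o[:520,440:]=d; save("crop",np.clip(cv2.resize(o,(800,558))*1.5,0,255).astype(np.uint8))
E
```

```text
top counter z 0.7503231281780245
[325. 116.] 1163 z50/90 40.5 43.7 rgb [103. 107. 103.] [[684.0, 15.0], [689.0, -85.0], [771.0, -81.0], [766.0, 19.0]] [728.0, -33.0] [83.0, 100.0]
[475. 148.] 1220 z50/90 78.4 81.9 rgb [102.  75.  29.] [[565.0, -447.0], [652.0, -483.0], [687.0, -401.0], [600.0, -364.0]] [626.0, -424.0] [90.0, 94.0]
[167. 159.] 752 z50/90 97.5 103.4 rgb [101. 105. 110.] [[580.0, 391.0], [621.0, 350.0], [662.0, 391.0], [620.0, 432.0]] [621.0, 391.0] [58.0, 58.0]
[407. 169.] 602 z50/90 28.2 31.5 rgb [103.  71.  81.] [[542.0, -294.0], [577.0, -307.0], [615.0, -202.0], [579.0, -189.0]] [578.0, -248.0] [111.0, 38.0]
[237. 229.] 5389 z50/90 96.0 99.2 rgb [78. 75. 69.] [[296.0, 142.0], [511.0, 97.0], [545.0, 261.0], [330.0, 306.0]] [421.0, 201.0] [168.0, 219.0]
[455. 222.] 638 z50/90 28.3 31.9 rgb [103.  69.  78.] [[379.0, -353.0], [380.0, -392.0], [491.0, -390.0], [490.0, -351.0]] [435.0, -371.0] [110.0, 39.0]
[401. 223.] 600 z50/90 28.7 32.3 rgb [103.  103.5  84. ] [[384.0, -252.0], [409.0, -278.0], [488.0, -200.0], [462.0, -174.0]] [436.0, -226.0] [111.0, 37.0]
scene count
[... 373 characters left out ...]
126.  91.] [[386.0, -254.0], [412.0, -280.0], [493.0, -198.0], [468.0, -172.0]] [440.0, -226.0] [116.0, 36.0]
[263. 192.] 290 z50/90 27.4 29.9 rgb [140.  75.  92.] [[542.0, -297.0], [578.0, -311.0], [620.0, -201.0], [585.0, -188.0]] [581.0, -249.0] [117.0, 38.0]
[406. 217.] 4181 z50/90 93.3 96.8 rgb [64. 62. 58.] [[295.0, 143.0], [514.0, 95.0], [550.0, 259.0], [331.0, 308.0]] [422.0, 201.0] [168.0, 225.0]
[278. 242.] 1003 z50/90 38.9 41.4 rgb [135.  78.  84.] [[686.0, 17.0], [690.0, -86.0], [774.0, -82.0], [770.0, 21.0]] [730.0, -32.0] [84.0, 103.0]
[433. 284.] 1096 z50/90 74.3 99.7 rgb [58. 54. 49.] [[608.0, 421.0], [631.0, 359.0], [667.0, 373.0], [644.0, 435.0]] [638.0, 397.0] [39.0, 66.0]
```

View pics/crop.png

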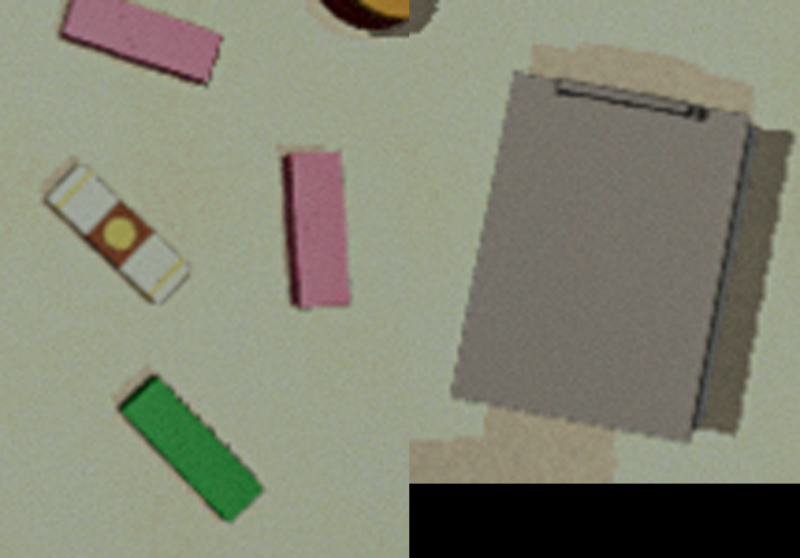

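The crop confirms the cream bar with the brown band at (402,222). The lid's grip runs along its far edge at (245,190). Two views agree on the positions: lid centre about (422,201) with yaw about -12°, and bar at (437,-226). Heights of 95 and 28 fit the text. Next I hover over the grip.

```bash
python3 -m creep '{"translation":[[4,-5,0],[8,-10,0],[12,-15.5,0],[16,-20.6,0],[20,-25.8,0],[24,-31,0],[28,-36,0],[30,-40,0]],"delta_rot":[[0,0,-10],[0,0,-20],[0,0,-30],[0,0,-40],[0,0,-50],[0,0,-60],[0,0,-70],[0,0,-80]],"hand":[8.5,8.5,8.5,8.5,8.5,8.5,8.5,8.5]}'
python3 -m creep '{"translation":[[0,0,0],[0,0,0]],"delta_rot":[[0,0,-2.2],[0,0,-2.2]],"hand":[8.5,8.5]}'
python3 - <<'E'
from h import *
s=read_state();print(s["clock"],s["position"],s["ee_rot"],s["joints"])
im,d=get_image("wrist");c=cam("wrist");save("w1",im);np.savez("w1.npz",im=im,d=d);print(c)
v,u=np.mgrid[0:400,0:640];P=bydepth(c,np.c_[u.ravel(),v.ravel()],d.ravel())
m=(abs(P[:,0]-528)<70)&(abs(P[:,1]-178)<80)&(P[:,2]>112)&(P[:,2]<135)
print(m.sum(),np.median(P[m],0),cv2.minAreaRect(P[m][:,:2].astype(np.float32)))
E
```

```text
clock: 1.1
position: [513.1, 186.5, 230.9]
ee_rot: [-0.641, 0.767, 0.0, -0.0]
contact_force: [-0.0, 0.5, -0.1]
gripper_width: 84.8
grasp_force: 0.0
clock: 1.35
position: [512.2, 187.4, 230.8]
ee_rot: [-0.628, 0.778, 0.0, -0.001]
contact_force: [0.0, 0.7, -0.2]
gripper_width: 85.0
grasp_force: 0.0
1.35 [512.16712101 187.359956   230.79605863] [-6.28354460e-01  7.77926970e-01  1.52426880e-04 -5.28938774e-04] [ 6.47922148e-01  2.50457922e-01 -1.88688225e-01 -2.99668036e-04
 -1.13271716e+00 -8.59718743e-01]
(array([[287.35630204,   0.        , 314.67208625],
       [  0.        , 287.35630204, 193.99899681],
       [  0.        ,   0.        ,   1.        ]]), array([-0.02971846,  0.        ,  0.        ,  0.        ,  0.        ]), array([496.71713564, 111.54817308, 374.39406419]), array([[-9.78296162e-01,  1.97384580e-01,  6.30551137e-02],
       [ 2.07211183e-01,  9.31338745e-01,  2.99452281e-01],
       [ 3.81592339e-04,  3.06018742e-01, -9.52025412e-01]]))
928 [524.41245495 172.90859088 123.64947493] ((525.212890625, 178.95504760742188), (97.63373565673828, 9.878707885742188), 78.60265350341797)
```

View pics/w1.png

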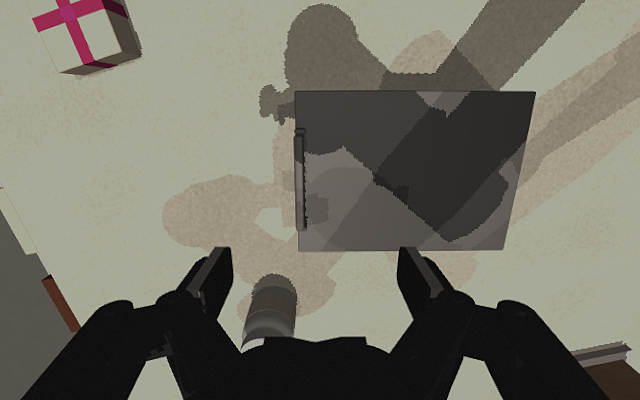

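The wrist view shows the grip at (300,180), straight along the lid's far edge. It measures centre (525,179), top 123.6, which matches the 123 expected. Now I descend and close.

```bash
python3 -m creep '{"translation":[[0.8,-0.5,-3],[1.4,-0.9,-7],[1.4,-0.9,-10],[1.4,-0.9,-12],[1.4,-0.9,-12.8],[1.4,-0.9,-13.1],[1.4,-0.9,-13.1],[1.4,-0.9,-13.1]],"delta_rot":[[0,0,0],[0,0,0],[0,0,0],[0,0,0],[0,0,0],[0,0,0],[0,0,0],[0,0,0]],"hand":[8.5,8.5,8.5,8,6,4,3,2]}'
python3 -m creep '{"translation":[[0,0,0],[0,0,0],[0,0,0],[0,0,0],[0,0,0],[0,0,0]],"delta_rot":[[0,0,0],[0,0,0],[0,0,0],[0,0,0],[0,0,0],[0,0,0]],"hand":[1,0,0,0,0,0]}'
```

```text
clock: 2.4
position: [526.5, 179.6, 101.2]
ee_rot: [-0.629, 0.777, -0.0, 0.001]
contact_force: [0.4, -0.1, 0.9]
gripper_width: 20.1
grasp_force: 0.0
clock: 3.15
position: [526.4, 179.4, 101.0]
ee_rot: [-0.629, 0.777, -0.0, 0.0]
contact_force: [-0.2, -0.2, 5.3]
gripper_width: 6.4
grasp_force: 62.0
```

```bash
python3 -m creep '{"translation":[[-0.09,0.02,1.14],[-0.23,0.05,2.28],[-0.43,0.09,3.41],[-0.69,0.15,4.53],[-1.01,0.21,5.63],[-1.38,0.29,6.71],[-1.8,0.38,7.78],[-1.8,0.38,7.78]],"delta_rot":[[-0.62,-2.93,0],[-1.25,-5.87,0],[-1.87,-8.8,0],[-2.5,-11.7,0],[-3.1,-14.7,0],[-3.7,-17.6,0],[-4.4,-20.5,0],[-4.4,-20.5,0]],"hand":[0,0,0,0,0,0,0,0]}'
python3 -m creep '{"translation":[[-0.25,0.05,0.5],[-0.5,0.1,1.03],[-0.5,0.1,1.03],[-0.5,0.1,1.03]],"delta_rot":[[-0.3,-1.5,0],[-0.6,-2.9,0],[-0.6,-2.9,0],[-0.6,-2.9,0]],"hand":[0,0,0,0]}'
python3 - <<'E'
from h import *
im,d=get_image("scene"); save("tip",cv2.resize(im[120:320,260:560],None,fx=2.6,fy=2.6))
E
```

```text
clock: 4.15
position: [507.1, 182.6, 177.8]
ee_rot: [-0.619, 0.764, -0.141, 0.114]
contact_force: [-0.8, 0.7, -1.3]
gripper_width: 6.4
grasp_force: 61.2
clock: 4.65
position: [503.2, 183.9, 187.8]
ee_rot: [-0.615, 0.761, -0.161, 0.13]
contact_force: [-1.8, -0.3, -1.3]
gripper_width: 6.4
grasp_force: 61.3
```

View pics/tip.png

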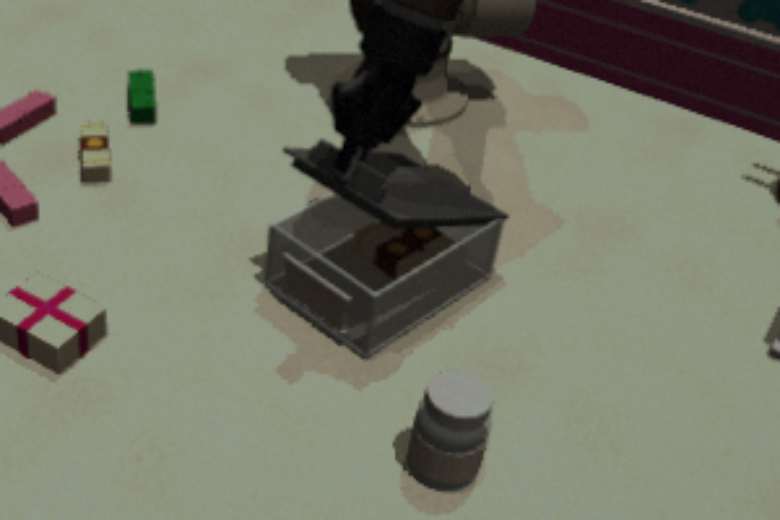

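The lid is tipped, with its back edge at (505,215) in the crop apparently on the rim. I'll check that numerically.

```bash
python3 - <<'E'
from h import *
v,u=np.mgrid[0:400,0:640];px=np.c_[u.ravel(),v.ravel()]
a=np.radians(-12);X=np.array([np.cos(a),np.sin(a)]);Y=np.array([-X[1],X[0]])
for n in("scene","top"):
    im,d=get_image(n);P=bydepth(cam(n),px,d.ravel())
    q=P[:,:2]-[421,201];lx=q@X;ly=q@Y
    m=(lx>-125)&(lx<60)&(abs(ly)<78)&(abs(P[:,2]-(90+(lx+110)*np.tan(np.radians(24))))<22)
    p=np.polyfit(lx[m],P[m,2],1);r=P[m,2]-np.polyval(p,lx[m]);k=abs(r)<5;p=np.polyfit(lx[m][k],P[m,2][k],1)
    print(n,k.sum(),"tilt",np.degrees(np.arctan(p[0])),"min lx",np.percentile(lx[m][k],1),"top z at -110",np.polyval(p,-110),"-> underside",np.polyval(p,-110)-5/np.cos(np.arctan(p[0])))
E
```

```text
scene 633 tilt 23.39096062739804 min lx -113.08699354718199 top z at -110 96.42302181153492 -> underside 90.97531434527026
top 2503 tilt 23.35230761900199 min lx -116.95557987378024 top z at -110 98.83899201745815 -> underside 93.39287253717491
```

Step 1 is met: tilt 23.4°, back edge at 91–93 mm. Now I lift, level and carry.

```bash
python3 -m creep '{"translation":[[0,0,1.5],[0,0,4],[0,0,7],[0,0,9.5],[0,0,11.5],[0,0,13],[0,0,14],[0,0,14]],"delta_rot":[[0,0,0],[0,0,0],[0.5,2.4,0],[1.5,7,0],[2.5,11.7,0],[3.5,16.4,0],[4.5,21,0],[5,23.4,0]],"hand":[0,0,0,0,0,0,0,0]}'
python3 -m creep '{"translation":[[0.4,-1.5,0],[1.5,-4.5,0],[2.8,-8.5,0],[4.3,-12.5,0],[5.6,-16.5,0],[6.8,-19.8,0],[7.6,-21.9,0],[7.6,-21.9,0]],"delta_rot":[[0,0,0],[0,0,2],[0,0,4],[0,0,6],[0,0,8],[0,0,10],[0,0,12],[0,0,12]],"hand":[0,0,0,0,0,0,0,0]}'
python3 -m creep '{"translation":[[0,0,-2],[0,0,-6],[0,0,-11],[0,0,-16],[0,0,-20],[0,0,-22],[0,0,-23],[0,0,-23]],"delta_rot":[[0,0,0],[0,0,0],[0,0,0],[0,0,0],[0,0,0],[0,0,0],[0,0,0],[0,0,0]],"hand":[0,0,0,0,0,0,0,0]}'
python3 - <<'E'
from h import *
v,u=np.mgrid[0:400,0:640];px=np.c_[u.ravel(),v.ravel()]
for n in("scene","top"):
    im,d=get_image(n);P=bydepth(cam(n),px,d.ravel())
    m=(P[:,0]>350)&(P[:,0]<560)&(P[:,1]>-130)&(P[:,1]<60)&(P[:,2]>15)&(P[:,2]<85)
    Q=P[m];A=np.c_[Q[:,:2]-[470,-35],np.ones(len(Q))]
    for _ in range(3):
        s=np.linalg.lstsq(A,Q[:,2],rcond=None)[0];k=abs(Q[:,2]-A@s)<6;Q=Q[k];A=A[k]
    print(n,m.sum(),len(Q),"slope deg",np.degrees(s[:2]),"top z",s[2],cv2.minAreaRect(Q[:,:2].astype(np.float32)))
    if n=="top":save("carry",im)
E
```

```text
clock: 5.8
position: [504.3, 184.5, 329.1]
ee_rot: [-0.629, 0.778, 0.001, 0.001]
contact_force: [0.3, -0.0, -2.4]
gripper_width: 6.9
grasp_force: 61.0
clock: 6.8
position: [578.9, -36.8, 327.6]
ee_rot: [-0.706, 0.709, 0.0, -0.001]
contact_force: [0.0, -0.4, -2.1]
gripper_width: 6.5
grasp_force: 61.0
clock: 7.8
position: [578.9, -34.7, 98.4]
ee_rot: [-0.707, 0.707, 0.0, -0.0]
contact_force: [0.1, 1.3, -2.1]
gripper_width: 6.8
grasp_force: 61.0
scene 1 1 slope deg [29.6727956  38.79886503] top z 0.008623083372295354 ((530.058349609375, 43.5296745300293), (0.0, 0.0), 0.0)
top 0 0 slope deg [0. 0.] top z 0.0 ((0.0, 0.0), (0.0, 0.0), 0.0)
```

View pics/carry.png

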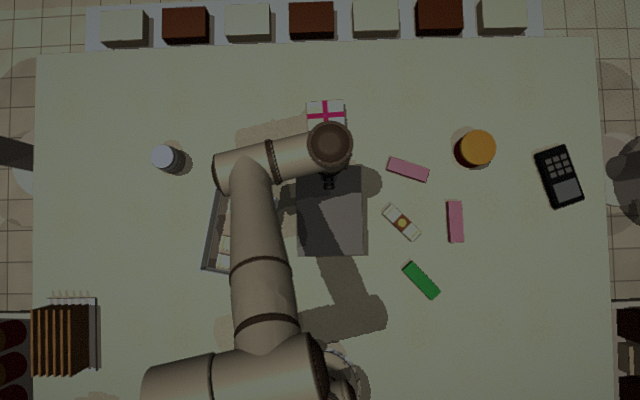

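The lid at (332,210) hangs level between the bin and the bar, clear of both. I lower it to the counter.

```bash
python3 -m creep '{"translation":[[0,0,-1.5],[0,0,-3.5],[0,0,-5],[0,0,-6],[0,0,-6.6],[0,0,-7],[0,0,-7.2],[0,0,-7.2]],"delta_rot":[[0,0,0],[0,0,0],[0,0,0],[0,0,0],[0,0,0],[0,0,0],[0,0,0],[0,0,0]],"hand":[0,0,0,0,0,0,0,0]}'
python3 - <<'E'
from h import *
v,u=np.mgrid[0:400,0:640];px=np.c_[u.ravel(),v.ravel()]
for n in("scene","top"):
    im,d=get_image(n);P=bydepth(cam(n),px,d.ravel())
    m=(P[:,0]>350)&(P[:,0]<560)&(P[:,1]>-130)&(P[:,1]<60)&(P[:,2]>9)&(P[:,2]<40)
    Q=P[m];A=np.c_[Q[:,:2]-[470,-35],np.ones(len(Q))]
    for _ in range(3):
        s=np.linalg.lstsq(A,Q[:,2],rcond=None)[0];k=abs(Q[:,2]-A@s)<6;Q=Q[k];A=A[k]
    print(n,m.sum(),len(Q),"slope deg",np.degrees(s[:2]),"top z",s[2],cv2.minAreaRect(Q[:,:2].astype(np.float32)))
E
```

```text
clock: 8.9
position: [579.3, -34.9, 26.6]
ee_rot: [-0.707, 0.708, -0.0, 0.0]
contact_force: [-0.2, -0.1, -1.5]
gripper_width: 6.8
grasp_force: 61.0
scene 1502 1501 slope deg [ 0.26914569 -0.11320911] top z 19.938894026891628 ((457.474853515625, -32.99089050292969), (167.50689697265625, 204.34739685058594), 89.6959457397461)
top 4554 4472 slope deg [ 0.23667468 -0.00865286] top z 20.87286737115106 ((457.9939880371094, -35.29109191894531), (166.08102416992188, 203.87632751464844), 89.87188720703125)
```

```bash
python3 -m creep '{"translation":[[0,0,-0.1],[0,0,-0.2],[0,0,-0.3],[0,0,-0.35],[0,0,-0.4],[0,0,-0.4]],"delta_rot":[[0,0,0],[0,0,0],[0,0,0],[0,0,0],[0,0,0],[0,0,0]],"hand":[0,0,0,0,0,0]}'
```

```text
clock: 9.75
position: [579.2, -34.9, 23.0]
ee_rot: [-0.707, 0.707, -0.0, 0.0]
contact_force: [-1.6, 1.3, 4.4]
gripper_width: 6.7
grasp_force: 62.0
```

```bash
python3 -m creep '{"translation":[[0,0,0],[0,0,0],[0,0,0],[0,0,0],[0,0,0],[0,0,1],[0,0,3],[0,0,6]],"delta_rot":[[0,0,0],[0,0,0],[0,0,0],[0,0,0],[0,0,0],[0,0,0],[0,0,0],[0,0,0]],"hand":[1,2,3,4,5,5,5,5]}'
python3 -m creep '{"translation":[[0,0,3],[0,0,8],[0,0,12],[0,0,14]],"delta_rot":[[0,0,0],[0,0,0],[0,0,0],[0,0,0]],"hand":[5,6,7,8]}'
python3 - <<'E'
from h import *
v,u=np.mgrid[0:400,0:640];px=np.c_[u.ravel(),v.ravel()]
s=read_state();print(s["position"],s["joints"])
for n in("top","wrist"):
    im,d=get_image(n);P=bydepth(cam(n),px,d.ravel());save("rel_"+n,im)
    m=(P[:,0]>350)&(P[:,0]<560)&(P[:,1]>-130)&(P[:,1]<60)&(P[:,2]>9)&(P[:,2]<40)
    print(n,"lid top",np.median(P[m,2]),cv2.minAreaRect(P[m][:,:2].astype(np.float32)))
    m=(P[:,0]>370)&(P[:,0]<500)&(P[:,1]>-300)&(P[:,1]<-150)&(P[:,2]>20)&(P[:,2]<40)
    hsv=cv2.cvtColor(im,cv2.COLOR_RGB2HSV).reshape(-1,3); g=(hsv[:,0]>40)&(hsv[:,0]<80)&(hsv[:,1]>150); m&=~g
    print(n,"bar",m.sum(),np.median(P[m,2]) if m.any() else 0,cv2.minAreaRect(P[m][:,:2].astype(np.float32)))
E
```

```text
clock: 10.75
position: [578.6, -35.0, 83.0]
ee_rot: [-0.707, 0.708, 0.0, -0.001]
contact_force: [0.7, 0.2, -0.1]
gripper_width: 49.9
grasp_force: 0.0
clock: 11.25
position: [580.0, -34.9, 226.3]
ee_rot: [-0.707, 0.707, -0.002, 0.002]
contact_force: [-0.5, 0.5, 0.0]
gripper_width: 79.9
grasp_force: 0.0
[580.00272219 -34.9298302  226.3181461 ] [ 2.18771749e-01  3.11016285e-01 -1.15446773e-01  6.50146152e-04
 -1.13876112e+00 -2.20071644e-01]
top lid top 17.842147861227886 ((457.7423400878906, -35.379981994628906), (166.12704467773438, 204.22003173828125), 89.90095520019531)
top bar 580 28.578801723683227 ((435.639404296875, -226.0724639892578), (110.1297607421875, 37.276649475097656), 44.81711196899414)
wrist lid top 15.899923026058389 ((458.244873046875, -36.23182678222656), (203.8685760498047, 165.72438049316406), 0.16660195589065552)
wrist bar 1405 26.626499918421302 ((457.3290100097656, -208.993408203125), (54.8681526184082, 36.48533248901367), 45.55406188964844)
```

Lid is released and flat (top 17, level). Now the bar at (436,-226), length at 45°.

```bash
python3 -m creep '{"translation":[[-2,-3,0],[-5,-7,0],[-8,-11,0],[-11,-15,0],[-14.3,-19.1,0],[-14.3,-19.1,-4],[-14.3,-19.1,-8],[-14.3,-19.1,-8]],"delta_rot":[[0,0,-9],[0,0,-18],[0,0,-27],[0,0,-36],[0,0,-45],[0,0,-45],[0,0,-45],[0,0,-45]],"hand":[8.3,8.3,8.3,8.3,8.3,8.3,8.3,8.3]}'
python3 - <<'E'
from h import *
v,u=np.mgrid[0:400,0:640];px=np.c_[u.ravel(),v.ravel()]
s=read_state();print(s["position"],R.from_quat(s["ee_rot"]).as_matrix()[:,1])
im,d=get_image("wrist");P=bydepth(cam("wrist"),px,d.ravel());save("bar",im)
m=(P[:,0]>370)&(P[:,0]<500)&(P[:,1]>-300)&(P[:,1]<-150)&(P[:,2]>20)&(P[:,2]<40)&(im.reshape(-1,3).sum(1)>150)
print("bar",m.sum(),np.median(P[m,2]),cv2.minAreaRect(P[m][:,:2].astype(np.float32)))
E
```

```text
clock: 12.35
position: [433.1, -225.5, 139.3]
ee_rot: [-0.382, 0.924, 0.003, -0.004]
contact_force: [0.7, -0.2, 1.2]
gripper_width: 83.0
grasp_force: 0.0
[ 433.12117471 -225.47861628  139.28636535] [-0.70549017  0.70868107  0.0073995 ]
bar 3530 31.170975134476507 ((440.4178771972656, -230.04104614257812), (108.78504943847656, 36.13807678222656), 44.87569046020508)
```

View pics/bar.png

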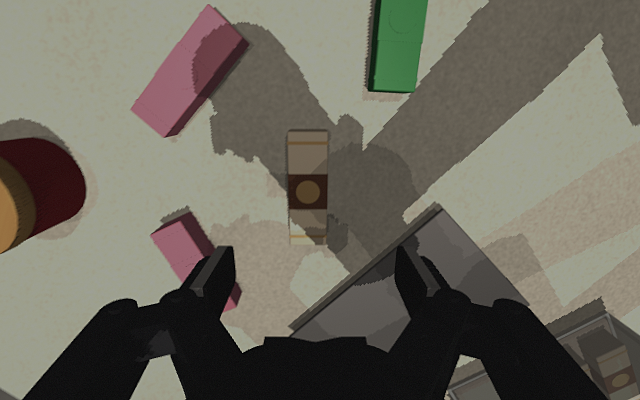

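The bar is centred between the fingers at (308,188). Descend and grasp.

```bash
python3 -m creep '{"translation":[[0.1,-0.1,-3],[0.1,-0.1,-6],[0.1,-0.1,-9],[0.1,-0.1,-11.5],[0.1,-0.1,-13],[0.1,-0.1,-13.7],[0.1,-0.1,-13.7],[0.1,-0.1,-13.7]],"delta_rot":[[0,0,0],[0,0,0],[0,0,0],[0,0,0],[0,0,0],[0,0,0],[0,0,0],[0,0,0]],"hand":[8.3,8.3,8.3,8.3,8.3,8,7,6]}'
python3 -m creep '{"translation":[[0,0,0],[0,0,0],[0,0,0],[0,0,0],[0,0,0],[0,0,0]],"delta_rot":[[0,0,0],[0,0,0],[0,0,0],[0,0,0],[0,0,0],[0,0,0]],"hand":[5,4,3,2.5,2.5,2.5]}'
python3 -m creep '{"translation":[[0,0,1],[0,0,3],[0,0,6],[0,0,9],[0,0,13],[0,0,17],[0,0,20],[0,0,20]],"delta_rot":[[0,0,0],[0,0,0],[0,0,0],[0,0,0],[0,0,0],[0,0,0],[0,0,0],[0,0,0]],"hand":[2.5,2.5,2.5,2.5,2.5,2.5,2.5,2.5]}'
```

```text
clock: 13.4
position: [438.1, -227.1, 6.4]
ee_rot: [-0.382, 0.924, -0.001, 0.001]
contact_force: [-0.2, -0.6, -0.2]
gripper_width: 59.9
grasp_force: 0.0
clock: 14.15
position: [437.7, -227.1, 6.1]
ee_rot: [-0.382, 0.924, -0.0, 0.0]
contact_force: [0.4, 0.8, 5.1]
gripper_width: 34.7
grasp_force: 61.1
clock: 15.15
position: [438.1, -227.2, 207.9]
ee_rot: [-0.382, 0.924, -0.002, 0.002]
contact_force: [0.1, 0.5, -1.3]
gripper_width: 34.9
grasp_force: 60.4
```

```bash
python3 - <<'E'
from h import *
v,u=np.mgrid[0:400,0:640];px=np.c_[u.ravel(),v.ravel()]
for n in("top","scene"):
    im,d=get_image(n);P=bydepth(cam(n),px,d.ravel()).reshape(400,640,3)
    if n=="top": c=im[160:300,180:390]
    else: save("bin",np.vstack([cv2.resize(c,(525,350)),cv2.resize(im[170:270,340:490],(525,250))]))
    hb=P[...,2];m=(abs(hb-90)<8)&(P[...,0]>280)&(P[...,0]<560)&(P[...,1]>85)&(P[...,1]<320)
    print(n,m.sum(),cv2.minAreaRect(P[m][:,:2].astype(np.float32)))
    hsv=cv2.cvtColor(im,cv2.COLOR_RGB2HSV)
    m=(hb>20)&(hb<48)&(P[...,0]>290)&(P[...,0]<560)&(P[...,1]>100)&(P[...,1]<300)
    print("stock",m.sum(),np.median(hb[m]) if m.any() else 0,cv2.minAreaRect(P[m][:,:2].astype(np.float32)))
E
```

```text
top 704 ((415.85540771484375, 202.15054321289062), (161.94842529296875, 221.43360900878906), 77.97994232177734)
stock 1544 34.00257070308203 ((416.74005126953125, 199.42100524902344), (157.7391357421875, 218.01893615722656), 77.8322525024414)
scene 630 ((418.78411865234375, 200.79794311523438), (165.33543395996094, 224.9267578125), 77.40130615234375)
stock 1566 32.874267743641894 ((422.7701416015625, 202.008056640625), (162.6802215576172, 226.61683654785156), 78.31501770019531)
```

View pics/bin.png

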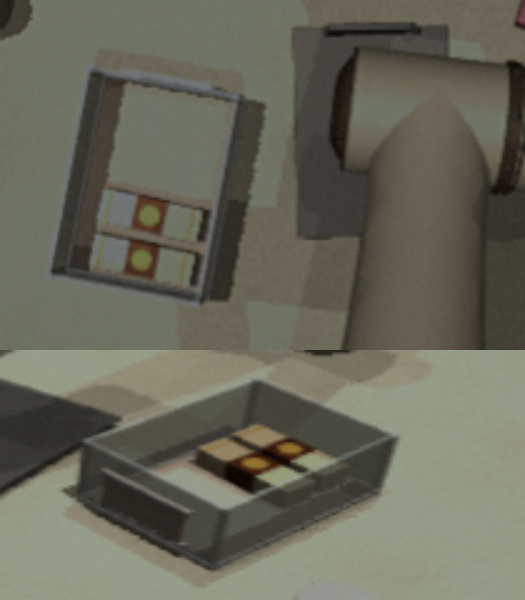

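Crop: stock bars lie crossways at the near end and the far part of the floor is free. I measure stock2's +x edge, then work out the target.

```bash
python3 - <<'E'
from h import *
c=cam("top");B=np.array([418.5,201.5]);a=np.radians(-12.1);X=np.array([np.cos(a),np.sin(a)]);Y=np.array([-X[1],X[0]])
for p,z in(((180+160/2.5,160+188/2.5),5),((180+158/2.5,160+201/2.5),33),((180+148/2.5,160+215/2.5),33),((180+142/2.5,160+260/2.5),33)):
    q=onplane(c,[p],z)[0,:2]-B;print(z,q@X,q@Y)
# bar in hand: depth-based pose
im,d=get_image("wrist");v,u=np.mgrid[0:400,0:640];P=bydepth(cam("wrist"),np.c_[u.ravel(),v.ravel()],d.ravel())
s=read_state();q=s["position"];T=R.from_quat(s["ee_rot"]).as_matrix();L=(P-q)@T
m=(abs(L[:,0])<80)&(abs(L[:,1])<16)&(L[:,2]>-35)&(L[:,2]<-10)
print("bar in tool",m.sum(),L[m].min(0),L[m].max(0),np.median(L[m],0))
for bx in(36,40):
    t=B+bx*X;print(bx,"target",t,"delta cm",(t-[437.4,-227.4])/10, "meas",q)
E
```

```text
5 -5.5564877258450185 -5.9130385166305475
33 -18.213543178090944 -10.910384840099209
33 -34.79778522798578 -3.263824901902918
33 -82.75431534668847 -6.156149097650265
bar in tool 12745 [-43.17086092 -15.99512934 -25.30396006] [ 56.28046037  15.99611591 -10.00601149] [ 1.67346182e+01  8.48701009e-03 -2.29073174e+01]
36 target [453.70019652 193.95373174] delta cm [ 1.63001965 42.13537317] meas [ 435.99972018 -226.56648122  204.08362688]
40 target [457.61132947 193.11525748] delta cm [ 2.02113295 42.05152575] meas [ 435.99972018 -226.56648122  204.08362688]
```

```bash
python3 -m creep '{"translation":[[0.1,2,0],[0.4,6,0],[0.7,11,0],[1,16,0],[1.3,21,0],[1.6,26,0],[1.9,31,0],[2.2,35,0]],"delta_rot":[[0,0,1],[0,0,5],[0,0,9],[0,0,13],[0,0,17],[0,0,21],[0,0,25],[0,0,29]],"hand":[2.5,2.5,2.5,2.5,2.5,2.5,2.5,2.5]}'
python3 -m creep '{"translation":[[0.2,3,0],[0.3,5,0],[0.4,6.4,0],[0.4,6.9,0],[0.4,6.9,0],[0.4,6.9,0]],"delta_rot":[[0,0,2],[0,0,4],[0,0,4],[0,0,4],[0,0,4],[0,0,4]],"hand":[2.5,2.5,2.5,2.5,2.5,2.5]}'
python3 - <<'E'
from h import *
s=read_state();T=R.from_quat(s["ee_rot"]).as_matrix();print(s["position"],s["gripper_width"],np.degrees(np.arctan2(T[1,1],T[0,1])))
im,d=get_image("wrist");save("over",im)
E
```

```text
clock: 16.3
position: [458.2, 124.5, 203.8]
ee_rot: [-0.603, 0.798, 0.0, -0.002]
contact_force: [0.5, 0.2, -0.6]
gripper_width: 35.1
grasp_force: 60.4
clock: 17.05
position: [463.0, 191.4, 205.5]
ee_rot: [-0.628, 0.778, 0.0, -0.0]
contact_force: [0.5, 0.5, -1.3]
gripper_width: 34.6
grasp_force: 60.4
[463.0313047  191.40158862 205.46436729] 34.62977394356808 167.87366659835476
```

View pics/over.png

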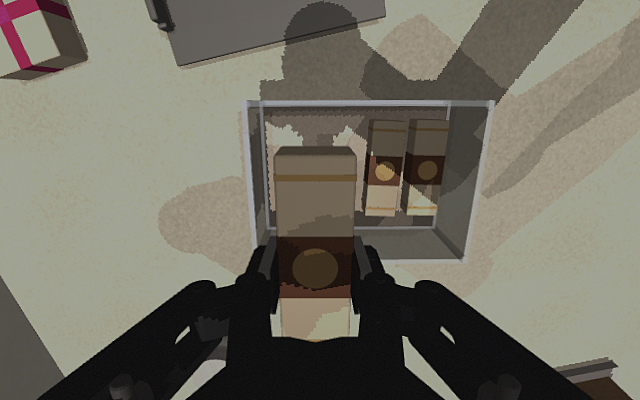

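The bar is held upright and aligned with the stock bars at (385,168) and (427,168). The rim corners are at (245,101), (493,101) and (466,261). One quick check of the target from this view.

```bash
python3 - <<'E'
from h import *
c=cam("wrist");p=read_state()["position"][:2];a=np.radians(-12.1);X=np.array([np.cos(a),np.sin(a)]);Y=np.array([-X[1],X[0]])
for px,z in(((245,101),90),((493,101),90),((466,261),90),((385,168),33),((427,168),33),((365,214),5)):
    q=onplane(c,[px],z)[0,:2]-p;print(px,q@X,q@Y)
E
```

```text
(245, 101) 61.006343379213206 -78.75661075145645
(493, 101) -153.95942731190922 -79.77805107497943
(466, 261) -155.72874194849012 77.94021290687907
(385, 168) -78.14338079477716 -7.148838463396573
(427, 168) -125.71184414903442 -7.289007614411873
(365, 214) -63.92822350902363 59.649585368384834
```

```bash
python3 -m creep '{"translation":[[0,0,-2],[0,0,-6],[0,0,-10],[0,0,-13],[0,0,-15.5],[0,0,-17.5],[0,0,-18.5],[0,0,-18.8]],"delta_rot":[[0,0,0],[0,0,0],[0,0,0],[0,0,0],[0,0,0],[0,0,0],[0,0,0],[0,0,0]],"hand":[2.5,2.5,2.5,2.5,2.5,2.5,2.5,2.5]}'
python3 -m creep '{"translation":[[0,0,-0.2],[0,0,-0.4],[0,0,-0.5],[0,0,-0.6],[0,0,-0.7],[0,0,-0.7]],"delta_rot":[[0,0,0],[0,0,0],[0,0,0],[0,0,0],[0,0,0],[0,0,0]],"hand":[2.5,2.5,2.5,2.5,2.5,2.5]}'
```

```text
clock: 18.1
position: [463.2, 191.9, 17.2]
ee_rot: [-0.629, 0.778, -0.0, -0.0]
contact_force: [-0.0, -0.1, -0.7]
gripper_width: 35.2
grasp_force: 60.4
clock: 18.85
position: [461.8, 192.0, 11.1]
ee_rot: [-0.629, 0.777, 0.0, -0.001]
contact_force: [-8.8, 2.4, 6.3]
gripper_width: 34.7
grasp_force: 61.8
```

```bash
python3 -m creep '{"translation":[[0,0,0],[0,0,0],[0,0,0],[0,0,0],[0,0,0]],"delta_rot":[[0,0,0],[0,0,0],[0,0,0],[0,0,0],[0,0,0]],"hand":[3.6,4,4.5,5,5]}'
python3 -m creep '{"translation":[[0,0,1],[0,0,3],[0,0,6],[0,0,10],[0,0,14],[0,0,18],[0,0,20],[0,0,20]],"delta_rot":[[0,0,0],[0,0,0],[0,0,0],[0,0,0],[0,0,0],[0,0,0],[0,0,0],[0,0,0]],"hand":[5,5,5,5,5,5,5,5]}'
python3 -m creep '{"translation":[[2,-5,3],[4,-10,5],[6,-16,5],[6,-22,5],[6,-26,5],[6,-26,5]],"delta_rot":[[0,0,0],[0,0,0],[0,0,0],[0,0,0],[0,0,0],[0,0,0]],"hand":[5,5,5,5,5,5]}'
python3 - <<'E'
from h import *
c=cam("top");im,d=get_image("top");im2,d2=get_image("scene")
save("fin",np.vstack([cv2.resize(im[140:300,180:400],(480,350)),cv2.resize(im2[170:270,330:490],(480,250))]))
v,u=np.mgrid[0:400,0:640];P=bydepth(c,np.c_[u.ravel(),v.ravel()],d.ravel())
q=P[:,:2]-[418,201.5];a=np.radians(-12.1);lx=q@[np.cos(a),np.sin(a)];ly=q@[-np.sin(a),np.cos(a)]
m=(abs(P[:,2]-33)<6)&(abs(ly)<66)&(abs(lx)<100)
for lo,hi in((-100,-60),(-58,-10),(15,80)):
    k=m&(lx>lo)&(lx<hi);print(k.sum(),lx[k].mean(),ly[k].mean(),np.median(P[k,2]),cv2.minAreaRect(np.c_[lx[k],ly[k]].astype(np.float32)))
E
```

```text
clock: 19.48
position: [458.0, 190.3, 10.3]
ee_rot: [-0.628, 0.778, 0.001, -0.005]
contact_force: [-19.6, 4.2, 9.8]
gripper_width: 50.0
grasp_force: 0.0
clock: 20.48
position: [464.0, 192.7, 212.4]
ee_rot: [-0.629, 0.778, -0.0, 0.003]
contact_force: [-0.9, -0.4, -0.2]
gripper_width: 50.2
grasp_force: 0.0
clock: 21.22
position: [522.3, -70.3, 258.7]
ee_rot: [-0.627, 0.779, 0.001, -0.001]
contact_force: [0.4, -0.1, -0.1]
gripper_width: 50.0
grasp_force: 0.0
284 -81.67227915005472 20.4589926300723 34.24793499419559 ((-81.47570037841797, 18.182111740112305), (63.220924377441406, 36.29386901855469), 89.6881332397461)
227 -33.38641137736581 28.019820027133548 34.03090266575941 ((-32.86154556274414, 26.15258026123047), (49.589263916015625, 36.268821716308594), 88.32476806640625)
29 29.382999557212877 36.64536563472751 33.629350746016826 ((29.18986701965332, 40.028404235839844), (8.051389694213867, 28.178861618041992), 10.596163749694824)
```

View pics/fin.png

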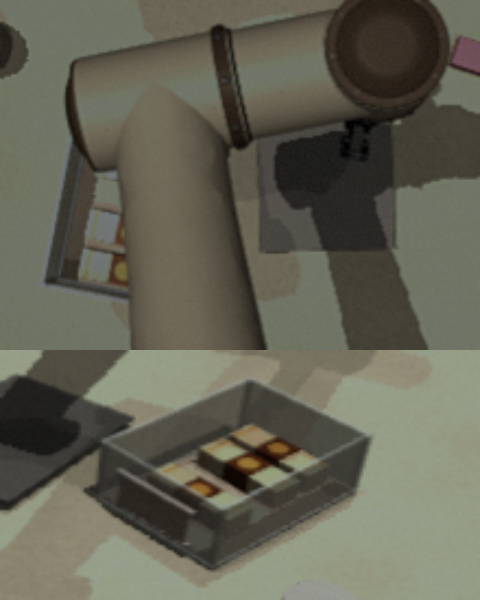

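The scene view shows the bar flat and parallel beside the stock, with the lid flat. I confirm with numbers from the scene camera and hand in if good.

```bash
python3 - <<'E'
from h import *
c=cam("scene");im,d=get_image("scene")
v,u=np.mgrid[0:400,0:640];P=bydepth(c,np.c_[u.ravel(),v.ravel()],d.ravel())
q=P[:,:2]-[418,201.5];a=np.radians(-12.1);lx=q@[np.cos(a),np.sin(a)];ly=q@[-np.sin(a),np.cos(a)]
m=(abs(P[:,2]-32)<4)&(abs(ly)<66)&(abs(lx)<100)
for lo,hi in((-103,-60),(-56,-12),(5,85)):
    k=m&(lx>lo)&(lx<hi);print(k.sum(),np.median(P[k,2]),cv2.minAreaRect(np.c_[lx[k],ly[k]].astype(np.float32)))
m=(P[:,0]>350)&(P[:,0]<560)&(P[:,1]>-130)&(P[:,1]<60)&(P[:,2]>9)&(P[:,2]<40)
print("lid",np.median(P[m,2]),cv2.minAreaRect(P[m][:,:2].astype(np.float32)))
s=read_state();print(s["clock"],abs(s["joint_vel"]).max(),s["contact_force"])
E
```

```text
218 32.57708634901604 ((-80.08903503417969, -14.412593841552734), (95.28766632080078, 39.12617874145508), 89.96258544921875)
224 32.86063035251385 ((-32.09680938720703, -13.240978240966797), (39.37902069091797, 92.42741394042969), 0.04887138679623604)
126 32.59756932582275 ((36.906211853027344, -12.077156066894531), (87.43382263183594, 23.764572143554688), 87.8808364868164)
lid 16.962697587534706 ((457.5580749511719, -34.2369384765625), (204.33050537109375, 168.7503662109375), 0.022889966145157814)
21.375 0.020148703711135175 [ 0.34417916 -0.05394858  0.58347839]
```

```bash
python3 -c "
from bench import *
print(job_done())"
```

```text
the job is handed in; nothing more can be done
None
```

I handed the job in at about 21 s. The lid was tipped about 23° on the rim, then laid flat on the counter clear of everything, and the bar lies flat in the bin beside the two stock bars. The hand met up to about 20 N sideways in the bin on release, likely against a wall. My last camera check showed the stock bars in place, but I did not re-measure the jar, tin and gift box, and no verdict came back.

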